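# Grade the inhaler trainers by their springs

## Robot

A 6-joint arm with a two-finger parallel gripper is mounted at the origin on a cart in front of the work surface, level with it; the furniture and walls round the work are solid. World frame = base frame: x ahead of the robot, y to its left, z up, the work surface at z = 0. Lengths are in m, angles in rad, forces in N, time in s.
With the tool pointing down it reaches from about 0.225 to 0.875 m from the base axis. Payload 3.4 kg.
Tool frame: the origin (TCP) lies between the finger pads; the fingertips stand 11 mm ahead of it and the grasp point (between the pads) lies 8 mm behind it (tip_extent is the distance from the TCP to the fingertips, in m); z points along the fingers, y is the line along which they close (so a half turn about z gives the same grasp; the last joint's range is limited). The gripper opens to 85 mm and grips with 20 to 120 N. Pads are 22 mm wide; open, the fingers measure 114 mm over their backs; the gripper's body (76 mm by 85 mm) begins 54 mm behind the grasp point. The pads swing forward as they close: fully open they stand 13 mm farther back than shut.
Start: joints at [1.129, 0.276, 1.505, -0, 1.361, -0.121], TCP at [0.181, 0.546, 0.242] pointing down, gripper open.
Joint ranges: [-2.89, 2.89], [-0.75, 2.08], [0.22, 2.7], [-1.18, 4.32], [0.11, 2.71], [-2.7, 2.7]. Speed limits (rad/s): [2.57, 2.57, 3.14, 3.14, 3.14, 3.14].

## Interface

Orientations are given as a unit quaternion [w, x, y, z].
In Python, from cell import state, grab_frame, sign_off, tip_extent gives the robot as it stands.
- The arm moves only by the tool carry_out, never from a script. Its argument "series" is a list that holds one entry, the list of rows, each a list of 7 numbers: the shift along the tool's x, y, z in units of 30 mm (1.0 is 30 mm), then the turn, a rotation vector about the tool's x, y, z in degrees, then the opening, from 0 (shut) to 1 (fully open). In form: [[[dx, dy, dz, wx, wy, wz, fingers], ...]]. A call has 1 to 8 rows; each row shifts and turns the commanded pose from where the row before left it, along the tool's axes as they then stand; what a row does not reach is not made up. A row lasts 1/12 s, in which the tool goes at most 41.7 mm and 7.16 degrees, less where a joint would pass 70% of its speed; a pose out of reach is approached as far as the arm can. A call is refused whole if a number of a shift passes 1 or a number of a turn 7.16, either way. A call with a gripper value outside its range is refused whole. The fingers move at their own pace and stop on an object; "grip_force" is the grip in N (left out, the last holds). Time passes only in rows, so rows that do not move let the fingers close. It gives the time, the measured TCP pose, the force, the opening and the grip force at its end, in the units of the state.
- state(): the state, without advancing time (a new reading comes with each control period).
- grab_frame(name): name is "side" or "top" or "wrist"; returns a dict with "pixels" (480x640x3 uint8, red, green, blue), "depth" (480x640 float32, m along the optical axis (not along the pixel's ray), 0 where there is no reading), "camera_matrix" (3x3 intrinsics, pixels), "distortion" ([k1, k2, p1, p2, k3] as OpenCV has them; the pictures are not rectified), "R" (3x3) and "t" (3): a world point X has camera coordinates R X + t. Camera axes: x right, y down, z forward; pixel columns grow to the right and rows downward; lengths in m; the calibration is good to about 2 mm. A picture is of the moment at which its call begins.
- sign_off(): hands the job in; it is judged then, once.
The state is a dict: "clock": time; "qpos": joint angles; "qd": joint speeds; "joint_efforts": joint torques, N m; "eef_pos": TCP position; "eef_rot": TCP orientation; "ft_force": force on the tool from outside, world axes, zero at the start; "moment": the same for the moment, N m; "opening": opening from 0.0 (shut) to 1.0 (fully open); "gripper_force": force on a finger pad.
Only numpy, scipy, OpenCV 4.12 (cv2) and the standard library are available. Lean on these libraries where they do the work, as an engineer would, in place of code of your own. Each camera call takes 0.05 s, during which the arm holds its last target. There are 200 camera calls.

## Task

Lift the white spacer board off the three inhaler trainers and lay it squarely on the pile of spacer boards. Then find out how far each trainer's sprung canister gives under one and the same light end-to-end squeeze, and lay the trainers flat in the middle of the mats, the way up they came: the one that gives most on the red mat, the middle one on the yellow mat, the one that gives least on the green mat. Leave the mug, stapler, sanitiser and pen where they are.

Things in the scene. Friction and masses are not known exactly. Their poses are not given: they have to be found in the camera images.
- trainer_a: blue placebo inhaler trainer lying flat (z up), 62 mm long. Origin: underside, mid-length, below the canister's axis. Boot x = -31 to +13 mm (34 wide, 32 high); then the silver sprung canister, 22 mm across, axis at z = 16 mm, out to x = +31 mm. Stub mouthpiece at x = -29 to -7, z = 5 to 27 mm, out to y = +39 mm. The three look alike; only the hidden springs differ, and which lies where changes
- trainer_b: trainer like trainer_a, same frame, about 0.1 kg. The canister is pressed along -x into the boot, up to a stop at 14 mm, and springs back. The three hidden rates are about 1.5, 3.5 and 8 N per mm, so a 20 N squeeze end to end (along x) shortens them by some 13, 5 and 2 mm; hold the squeeze 0.3 s before reading the gap. Tell them apart by squeezing only
- trainer_c: trainer like trainer_a, same frame. Can be carried in the same end-to-end squeeze along its x, from above; between a mouthpiece and the next boot only about 14 mm are free, so do not reach between them
- spacer_board: white rigid spacer board with blue edge tape at its short ends, 68 mm (its x) x 190 mm (its y) x 6 mm thick, 0.15 kg, lying flat across the tops of the three trainers (underside 38 mm above the desk); origin: centre of its underside; grasp it across the 68 mm at the middle of its length, fingertips not much below its underside, since the trainers end 3 mm inside its long edges
- board_pile: fixed pile of three like boards, 68 (its x) x 190 (its y) x 18 mm high, on the desk at the right, its length roughly away from the robot; origin: centre of its underside, the top is 18 mm above it
- carrier: fixed grey carrier board under the three trainers, 84 (its x) x 220 (its y) x 6 mm thick, on the desk; origin: centre of its underside; the trainers lie side by side along its y at 70 mm pitch, canisters away from the robot
- mat_red: red mat, 110 x 110 x 4 mm, fixed, lying on a thin black desk pad; its top is 4 mm above its origin (centre of its underside); the three mats lie in a row behind the trainers, in any order, centres about 120 mm apart
- mat_yellow: yellow mat, 110 x 110 x 4 mm, fixed, lying on a thin black desk pad; its top is 4 mm above its origin (centre of its underside); the three mats lie in a row behind the trainers, in any order, centres about 120 mm apart
- mat_green: green mat, 110 x 110 x 4 mm, fixed, lying on a thin black desk pad; its top is 4 mm above its origin (centre of its underside); the three mats lie in a row behind the trainers, in any order, centres about 120 mm apart
- pc_tower: tall black computer tower, fixed, solid: x -0.17 to +0.175 m, y -0.09 to +0.09 m, 0.41 m high about its origin (centre of its underside); it stands between the start of many arms and the work, so go round its front near the robot
- mug: white mug with handle, 79 x 114 x 89 mm, loose bystander at the right; origin under its centre
- stapler: red and black stapler, 120 x 30 x 38 mm, loose bystander at the left; origin under its centre
- sanitiser: white pump bottle with red pump, 61 x 73 x 181 mm tall, loose bystander at the left; origin under its centre
- pen: red ball pen lying between the trainers and the board pile, 12 x 145 x 9 mm, loose bystander; origin under its centre, its y axis along the pen

How it is judged:
By the outcome, as a careful person would: the job done as asked, in the order asked, and still so for the second after the job is handed in, with the robot touching nothing.
It also fails if it takes over 72 s, if anything falls off the work surface, if the arm or the gripper's body presses on something with over 40 N, if the wrist force passes 120 N, or if a joint passes its speed limit or range.

## Working session

There is one attempt and no reset: what is moved stays moved. The work goes in short steps, Python scripts to look and compute and a tool call to move; the robot and the scene stay as the last step left them, time stands still between calls to the robot, and variables do not carry over. Pictures are saved under pics/ and viewed, at most 10 in all, crops included, and the job is handed in when it is done.

Besides the shell and the picture viewer there is one more tool, called as name(argument=value, ...), one argument or row to a line, values as JSON. carry_out: Moves the arm, as the interface text tells. Its arguments: {"type":"object","properties":{"series":{"type":"array"},"grip_force":{"type":"number"}},"required":["series"]}

```bash
mkdir -p pics; ls; python3 - <<'E'
from cell import state,grab_frame,tip_extent
import cv2,numpy as np
print(state(),tip_extent)
for n in("top","side"):
    f=grab_frame(n); cv2.imwrite(f"pics/{n}0.png",f["pixels"][:,:,::-1]); np.savez(f"pics/{n}0.npz",**f)
    print(n,f["camera_matrix"],f["distortion"],f["R"],f["t"])
E
```

```text
pics
{'clock': 0.0, 'qpos': array([ 1.12900854e+00,  2.76601984e-01,  1.50614065e+00,  3.03862872e-05,
        1.36071564e+00, -1.20995960e-01]), 'qd': array([-0.00044847,  0.00025959, -0.00040766, -0.00132541, -0.00140758,
       -0.00191418]), 'joint_efforts': array([ 1.33186477e-03, -4.16788208e+01, -2.45804268e+01,  8.67301878e-05,
        1.10039554e-02,  1.50334768e-05]), 'eef_pos': array([0.18107857, 0.54519953, 0.24143273]), 'eef_rot': array([-2.73307181e-04,  1.59712122e-01,  9.87163192e-01, -8.91998650e-04]), 'ft_force': array([0.26430983, 0.52185335, 0.32241765]), 'moment': array([-0.00127609,  0.00183488,  0.00412896]), 'gripper_force': 0.0, 'opening': 0.9934888556917723} 0.011
top [[476.88488596   0.         319.23743357]
 [  0.         476.88488596 238.83466942]
 [  0.           0.           1.        ]] [-0.01114225  0.          0.          0.          0.        ] [[-0.01797793 -0.99983466  0.00272761]
 [-0.98351595  0.01719345 -0.1800021 ]
 [ 0.17992544 -0.00591872 -0.98366244]] [0.05186325 0.54583516 1.09793499]
side [[500.12703873   0.         325.96008846]
 [  0.         500.12703873 241.27831579]
 [  0.           0.           1.        ]] [-0.0837842  0.         0.         0.         0.       ] [[ 0.89242875 -0.45118631 -0.00135925]
 [-0.19372884 -0.38046378 -0.90427675]
 [ 0.40748015  0.8072659  -0.42694462]] [-0.47821683  0.1699142   1.01246458]
```

View pics/top0.png

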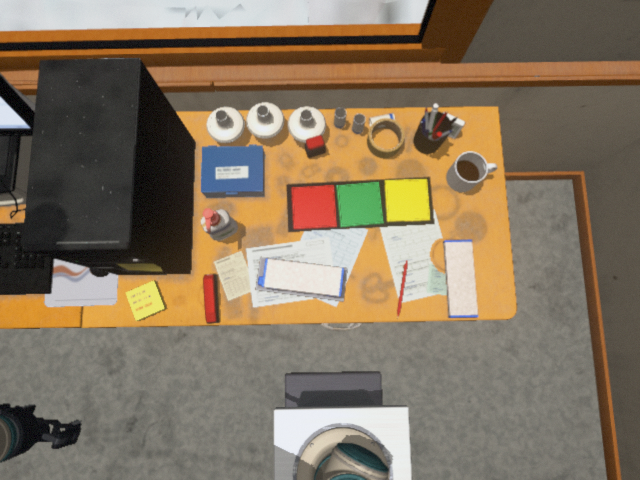

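View pics/side0.png

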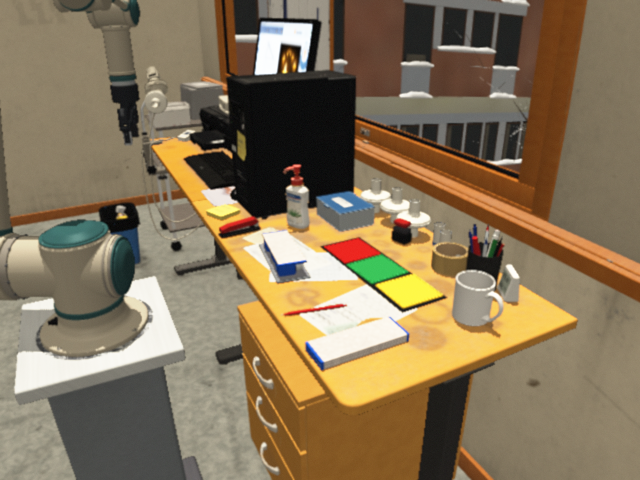

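The top view shows the spacer board at about (303,278), the pile at (461,279) and the pen at (403,288). The mats are red (313,206), green (360,203) and yellow (407,200). The arm is at the left, beside the tower at (65,432). The side view agrees.

```bash
cat > h.py <<'E'
import numpy as np,cv2
from scipy.spatial.transform import Rotation as Ro
def world(f):
    h,w=f["depth"].shape
    u,v=np.meshgrid(np.arange(w),np.arange(h))
    p=cv2.undistortPoints(np.stack([u,v],-1).reshape(-1,1,2).astype(float),f["camera_matrix"],f["distortion"]).reshape(h,w,2)
    d=f["depth"].astype(float)
    return (np.dstack([p*d[...,None],d])-f["t"])@f["R"]
def proj(f,X):
    return cv2.projectPoints(np.float64(X).reshape(-1,1,3),cv2.Rodrigues(f["R"])[0],f["t"],f["camera_matrix"],f["distortion"])[0].reshape(-1,2)
def rect(W,m):
    """largest blob of mask -> centre, long-axis yaw(deg), sizes mm, median z"""
    n,l,s,_=cv2.connectedComponentsWithStats(m.astype(np.uint8))
    k=1+np.argmax(s[1:,4]); P=W[l==k]
    (c,sz,a)=cv2.minAreaRect((P[:,:2]*1000).astype(np.float32))
    if sz[0]<sz[1]: a+=90; sz=sz[::-1]
    return np.round(c,1),round((a+90)%180-90,2),np.round(sz,1),round(np.median(P[:,2])*1000,1),s[k,4]
def hue(f):
    return cv2.cvtColor(f["pixels"],cv2.COLOR_RGB2HSV).transpose(2,0,1).astype(int)
def mats(f):
    H,S,V=hue(f);b=(S>150)&(V>110)
    return dict(red=b&((H<6)|(H>174)),yellow=b&(H>24)&(H<36),green=b&(H>45)&(H<80))
def go(x,y,z,yaw=None):
    """remaining move in tool axes, units of 30mm; yaw(deg)=world direction wanted for tool y (mod 180)"""
    from cell import state
    s=state(); R=Ro.from_quat(s["eef_rot"],scalar_first=True); M=R.as_matrix()
    p=s["eef_pos"]
    if yaw is not None:
        # target: tool z down, tool y at yaw, nearest of two
        best=None
        for a in (yaw,yaw+180):
            a=np.radians(a); Y=np.array([np.cos(a),np.sin(a),0]);Z=np.array([0,0,-1.]);X=np.cross(Y,Z)
            r=(R.inv()*Ro.from_matrix(np.c_[X,Y,Z])).as_rotvec(degrees=True)
            if best is None or np.linalg.norm(r)<np.linalg.norm(best): best=r
        print("turn",np.round(best,2))
    d=np.array([x,y,z])-p
    print("now",np.round(p*1000,1),"q6",s["qpos"].round(2),"shift world mm",np.round(d*1000,1),"tool units",np.round(M.T@d/0.03,3),"open",round(s["opening"],3),"t",round(s["clock"],2))
E
python3 - <<'E'
from h import *
f=dict(np.load("pics/top0.npz"));W=world(f)
for n,m in mats(f).items():
    m[:150]=0; m[:,:285]=0; m[235:]=0
    print(n,rect(W,m))
Z=W[...,2]; reg=np.zeros(Z.shape,bool);reg[220:330,235:500]=1
b=reg.copy(); b[:,380:]=0; print("board",rect(W,b&(Z>.035)&(Z<.06)))
b=reg.copy(); b[:,:430]=0; print("pile",rect(W,b&(Z>.010)&(Z<.04)))
b=reg.copy(); b[:,:380]=0;b[:,430:]=0;H,S,V=hue(f); print("pen",rect(W,b&((H<6)|(H>174))&(S>150)))
b=np.zeros_like(reg);b[190:245,195:245]=1;print("sanit",rect(W,b&(Z>.03)), W[...,2][b].max())
b=np.zeros_like(reg);b[265:328,198:225]=1;print("stapler",rect(W,b&(Z>.015)))
for p in [(303,278),(150,60),(150,230),(190,270)]: print(p,W[p[1],p[0]].round(3))
b=np.zeros_like(reg);b[50:300,0:230]=1;print("tower",rect(W,b&(Z>.38)&(Z<.43)))
from cell import grab_frame
cv2.imwrite("pics/c.png",cv2.resize(f["pixels"][230:320,230:490,::-1],None,fx=3,fy=3,interpolation=cv2.INTER_CUBIC))
E
```

```text
red (array([517. ,  50.5]), 2.39, array([353.3, 110.7]), np.float64(6.4), np.int32(1827))
yellow (array([ 513.3, -114.7]), -25.71, array([453.8, 144.9]), np.float64(6.5), np.int32(1847))Traceback (most recent call last):
  File "<stdin>", line 5, in <module>
  File "h.py", line 14, in rect
    k=1+np.argmax(s[1:,4]); P=W[l==k]
        ~~~~~~~~~^^^^^^^^^
    return _wrapfunc(a, 'argmax', axis=axis, out=out, **kwds)
    return bound(*args, **kwds)
ValueError: attempt to get argmax of an empty sequence
```

```bash
python3 - <<'E'
from h import *
go(0.4,0.03,0.25,0)
f=dict(np.load("pics/side0.npz"));W=world(f)
for n,m in mats(f).items():
    m[:230]=0; m[:,:315]=0;m[310:]=0; m[:,445:]=0
    print(n,rect(W,m))
for p in [(282,250),(357,335),(300,244)]: print(p,W[p[1],p[0]].round(3))
E
```

```text
turn [-9.000e-02  5.000e-02  7.162e+01]
now [181.1 545.2 241.5] q6 [ 1.13  0.28  1.51  0.    1.36 -0.12] shift world mm [ 218.9 -515.2    8.5] tool units [-12.34  -13.998  -0.262] open 0.996 t 0.1
red (array([ 393.1, -436.9]), 63.47, array([1260.2,  144.1]), np.float64(4.5), np.int32(811))
yellow (array([ 404.1, -558.6]), 56.51, array([1077.5,  143.2]), np.float64(4.6), np.int32(1200))
green (array([ 396.7, -497.7]), 60.5, array([1163.7,  144.9]), np.float64(4.6), np.int32(963))
(282, 250) [0.446 0.06  0.044]
(357, 335) [ 0.452 -0.298  0.019]
(300, 244) [ 0.536  0.157 -0.001]
```

```bash
python3 - <<'E'
s=open('h.py').read()
s=s.replace("    d=f[\"depth\"].astype(float)\n    return (np.dstack([p*d[...,None],d])-f[\"t\"])@f[\"R\"]","    d=f[\"depth\"].astype(float); d[d<=0]=np.nan\n    return (np.dstack([p*d[...,None],d])-f[\"t\"])@f[\"R\"]")
s=s.replace("P=W[l==k]\n","P=W[l==k]; P=P[np.isfinite(P[:,0])]; P=P[np.abs(P[:,2]-np.median(P[:,2]))<.03]\n").replace("(V>110)","(V>80)")
open('h.py','w').write(s)
E
python3 - <<'E'
from h import *
f=dict(np.load("pics/top0.npz"));W=world(f)
for n,m in mats(f).items():
    m[:150]=0; m[:,:285]=0; m[235:]=0
    print(n,rect(W,m))
Z=np.nan_to_num(W[...,2],nan=-9); reg=np.zeros(Z.shape,bool);reg[220:330,235:500]=1
b=reg.copy(); b[:,380:]=0; print("board",rect(W,b&(Z>.035)&(Z<.06)))
b=reg.copy(); b[:,:430]=0; print("pile",rect(W,b&(Z>.010)&(Z<.04)))
b=reg.copy(); b[:,:380]=0;b[:,430:]=0;H,S,V=hue(f); print("pen",rect(W,b&((H<6)|(H>174))&(S>150)))
b=np.zeros_like(reg);b[190:245,195:245]=1;print("sanit",rect(W,b&(Z>.03)))
b=np.zeros_like(reg);b[265:328,198:225]=1;print("stapler",rect(W,b&(Z>.015)))
b=np.zeros_like(reg);b[50:300,0:230]=1;print("tower",rect(W,b&(Z>.38)&(Z<.43)))
f=dict(np.load("pics/side0.npz"));W=world(f)
for n,m in mats(f).items():
    m[:230]=0; m[:,:315]=0;m[310:]=0; m[:,445:]=0
    print(n,rect(W,m))
Z=np.nan_to_num(W[...,2],nan=-9);X,Y=W[...,0],W[...,1]
print("board",rect(W,(Z>.035)&(Z<.06)&(X>.3)&(X<.5)&(Y>-.1)&(Y<.2)))
print("pile",rect(W,(Z>.012)&(Z<.04)&(X>.3)&(X<.6)&(Y<-.2)&(Y>-.4)))
E
```

```text
red (array([638.4,  55.5]), -87.61, array([110.7, 110.3]), np.float64(6.3), np.int32(1827))
yellow (array([ 653.4, -183. ]), 0.74, array([113.7, 113. ]), np.float64(6.5), np.int32(1848))Traceback (most recent call last):
  File "<stdin>", line 5, in <module>
  File "h.py", line 14, in rect
    k=1+np.argmax(s[1:,4]); P=W[l==k]; P=P[np.isfinite(P[:,0])]; P=P[np.abs(P[:,2]-np.median(P[:,2]))<.03]
        ~~~~~~~~~^^^^^^^^^
    return _wrapfunc(a, 'argmax', axis=axis, out=out, **kwds)
    return bound(*args, **kwds)
ValueError: attempt to get argmax of an empty sequence
```

```bash
sed -i 's/H>45)&(H<80)/H>40)\&(H<90)/; s/V>80/V>60/;s/S>150)&(V/S>120)\&(V/' h.py; python3 - <<'E'
from h import *
f=dict(np.load("pics/top0.npz"));W=world(f);H,S,V=hue(f);print(H[203,360],S[203,360],V[203,360])
for n,m in mats(f).items():
    m[:150]=0; m[:,:285]=0; m[235:]=0
    if m.any():print(n,rect(W,m))
Z=np.nan_to_num(W[...,2],nan=-9); reg=np.zeros(Z.shape,bool);reg[220:330,235:500]=1
b=reg.copy(); b[:,380:]=0; print("board",rect(W,b&(Z>.035)&(Z<.06)))
b=reg.copy(); b[:,:430]=0; print("pile",rect(W,b&(Z>.010)&(Z<.04)))
b=reg.copy(); b[:,:380]=0;b[:,430:]=0; print("pen",rect(W,b&((H<6)|(H>174))&(S>150)))
b=np.zeros_like(reg);b[190:245,195:245]=1;print("sanit",rect(W,b&(Z>.03)))
b=np.zeros_like(reg);b[265:328,198:225]=1;print("stapler",rect(W,b&(Z>.015)))
b=np.zeros_like(reg);b[50:300,0:230]=1;print("tower",rect(W,b&(Z>.38)&(Z<.43)))
f=dict(np.load("pics/side0.npz"));W=world(f)
for n,m in mats(f).items():
    m[:230]=0; m[:,:315]=0;m[310:]=0; m[:,445:]=0
    if m.any():print(n,rect(W,m))
Z=np.nan_to_num(W[...,2],nan=-9);X,Y=W[...,0],W[...,1]
print("board",rect(W,(Z>.035)&(Z<.06)&(X>.3)&(X<.5)&(Y>-.1)&(Y<.2)))
print("pile",rect(W,(Z>.012)&(Z<.04)&(X>.3)&(X<.6)&(Y<-.2)&(Y>-.4)))
E
```

```text
63 129 174
red (array([639.1,  55.8]), 2.78, array([114.3, 111.8]), np.float64(6.3), np.int32(1890))
yellow (array([ 652.8, -182.9]), -88.7, array([114.7, 114.1]), np.float64(6.5), np.int32(1875))
green (array([643.7, -62. ]), 4.49, array([107.3, 106. ]), np.float64(6.5), np.int32(1610))
board (array([457.7,  87.3]), 82.04, array([198.3,  68.6]), np.float64(44.1), np.int32(2273))
pile (array([ 450.8, -302.6]), -0.15, array([190.7,  70.1]), np.float64(18.6), np.int32(2203))
pen (array([ 427.7, -158. ]), -11.41, array([121.9,   5.3]), np.float64(8.4), np.int32(93))
sanit (array([582.8, 280.4]), -63.94, array([66.9, 42.8]), np.float64(116.4), np.int32(800))
stapler (array([412. , 307.8]), 3.46, array([115. ,  27.2]), np.float64(33.3), np.int32(560))
tower (array([643.3, 447.2]), 0.11, array([345.9, 182.1]), np.float64(404.7), np.int32(20820))
red (array([641.6,  59.2]), -86.39, array([127.3, 120.3]), np.float64(4.4), np.int32(826))
yellow (array([ 657., -178.]), 2.01, array([124.2, 122.8]), np.float64(4.5), np.int32(1207))
green (array([645.9, -57.6]), -85.7, array([123.8, 120.9]), np.float64(4.5), np.int32(1054))
board (array([457.1,  81.5]), 81.82, array([196.6,  67.3]), np.float64(42.2), np.int32(947))
pile (array([ 449.6, -302.8]), 0.03, array([191.2,  71.5]), np.float64(17.6), np.int32(2303))
```

carry_out(
  series=[
    [[-0.97,-0.83,0,0,0,0,1],[-0.97,-0.83,0,0,0,0,1],[-0.97,-0.83,0,0,0,0,1],[-0.97,-0.83,0,0,0,0,1],[-0.97,-0.83,0,0,0,0,1],[-0.97,-0.83,0,0,0,0,1],[-0.97,-0.83,0,0,0,0,1],[-0.97,-0.83,0,0,0,0,1]],
  ],
)

```text
clock: 0.77
eef_pos: [0.3397, 0.2815, 0.2421]
eef_rot: [-0.0, 0.159, 0.987, -0.0]
ft_force: [1.5, -0.4, -0.3]
opening: 1.002
gripper_force: 0.0
```

carry_out(
  series=[
    [[-0.97,-0.83,0,0,0,0,1],[-0.97,-0.83,0,0,0,0,1],[-0.97,-0.83,0,0,0,0,1],[-0.97,-0.83,0,0,0,0,1],[-0.97,-0.83,0,0,0,0,1],[-0.97,-0.83,0,0,0,7.1,1],[0,0,0,0,0,7.1,1],[0,0,0,0,0,7.1,1]],
  ],
)

```text
clock: 1.43
eef_pos: [0.459, 0.0842, 0.2417]
eef_rot: [-0.0, 0.344, 0.939, -0.0]
ft_force: [-0.0, 1.3, 0.1]
opening: 0.997
gripper_force: 0.0
```

carry_out(
  series=[
    [[0,0,0,0,0,7.1,1],[0,0,0,0,0,7.1,1],[0,0,0,0,0,7.1,1],[0,0,0,0,0,7.1,1],[0,0,0,0,0,7.1,1],[0,0,0,0,0,7.1,1],[0,0,0,0,0,7.1,1],[0,0,0,0,0,7.1,1]],
  ],
)

```text
clock: 2.1
eef_pos: [0.4577, 0.0864, 0.2419]
eef_rot: [-0.0, 0.748, 0.664, -0.0]
ft_force: [-0.8, -1.2, 0.0]
opening: 1.001
gripper_force: 0.0
```

```bash
python3 - <<'E'
from h import *
from cell import grab_frame
f=grab_frame("wrist"); go(.457,.085,.1,-8)
cv2.imwrite("pics/w1.png",f["pixels"][:,:,::-1]);np.savez("pics/w1.npz",**f)
print(-f["R"].T@f["t"])
W=world(f);Z=np.nan_to_num(W[...,2],nan=-9);X,Y=W[...,0],W[...,1]
print("board",rect(W,(Z>.035)&(Z<.06)))
H,S,V=hue(f)
print("carrier",rect(W,(Z>.003)&(Z<.009)&(X<.52)&(X>.38)&(S<60)))
E
```

```text
turn [-0.05  0.    0.95]
now [457.7  86.4 241.9] q6 [0.04 0.11 1.72 0.   1.31 0.16] shift world mm [  -0.7   -1.4 -141.9] tool units [-0.049 -0.013  4.731] open 1.006 t 2.15
[0.46664482 0.1569403  0.37391213]
board (array([456.8,  84.9]), 81.86, array([191.1,  68.3]), np.float64(44.4), np.int32(15125))
carrier (array([456.7,  90.3]), 81.52, array([218.3,  84. ]), np.float64(6.4), np.int32(2932))
```

View pics/w1.png

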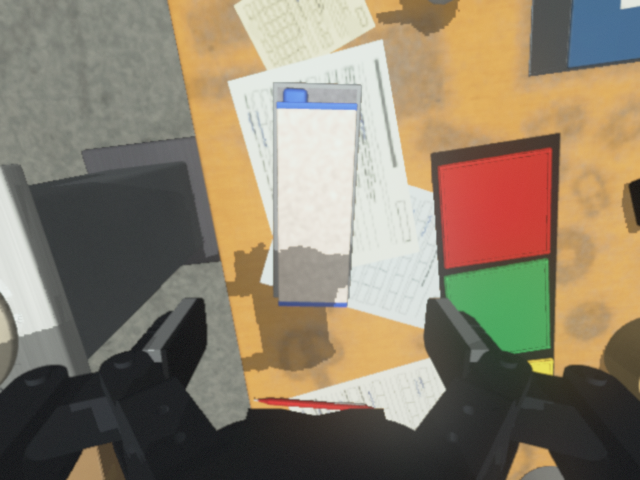

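The wrist view shows the board from (275,105) to (350,303), with a mouthpiece tip at (295,97). So the mouthpieces point left, to +y. Board centre is (457,85), its top at 44 mm, its length at 81.9°. Now grasping it.

carry_out(
  series=[
    [[-0.03,0,0.96,0,0,1.0,1],[0,0,0.96,0,0,0,1],[0,0,0.96,0,0,0,1],[0,0,0.96,0,0,0,1],[0,0,0.96,0,0,0,1],[0,0,0.96,0,0,0,1],[0,0,0.6,0,0,0,1],[0,0,0.37,0,0,0,1]],
  ],
  grip_force=30,
)

```text
clock: 2.82
eef_pos: [0.456, 0.0854, 0.0379]
eef_rot: [-0.001, 0.751, 0.66, -0.002]
ft_force: [-0.4, -0.7, -0.6]
opening: 0.998
gripper_force: 0.0
```

carry_out(
  series=[
    [[0,0,0,0,0,0,0.7],[0,0,0,0,0,0,0.7],[0,0,0,0,0,0,0.7],[0,0,0,0,0,0,0.7]],
  ],
)

```text
clock: 3.15
eef_pos: [0.4587, 0.0856, 0.0412]
eef_rot: [0.001, 0.751, 0.66, 0.001]
ft_force: [-0.1, 0.2, -0.9]
opening: 0.789
gripper_force: 34.2
```

carry_out(
  series=[
    [[0,0,-0.3,0,0,0,0.7],[0,0,-0.6,0,0,0,0.7],[0,0,-0.8,0,0,0,0.7],[0,0,-0.8,0,0,0,0.7],[-0.4,0,-0.5,0,0,0,0.7],[-0.8,0.1,0,0,0,0,0.7],[-0.99,0.14,0,0,0,0,0.7],[-0.99,0.14,0,0,0,0,0.7]],
  ],
)

```text
clock: 3.82
eef_pos: [0.4571, -0.0112, 0.1323]
eef_rot: [0.001, 0.751, 0.66, 0.001]
ft_force: [1.4, -0.8, -2.2]
opening: 0.78
gripper_force: 34.6
```

carry_out(
  series=[
    [[-0.99,0.14,0,0,0,0,0.7],[-0.99,0.14,0,0,0,0,0.7],[-0.99,0.14,0,0,0,0,0.7],[-0.99,0.14,0,0,0,0,0.7],[-0.99,0.14,0,0,0,0,0.7],[-0.99,0.14,0,0,0,0,0.7],[-0.99,0.14,0,0,0,0,0.7],[-0.99,0.14,0,0,0,0,0.7]],
  ],
)

```text
clock: 4.48
eef_pos: [0.4591, -0.2521, 0.1318]
eef_rot: [0.001, 0.752, 0.659, 0.0]
ft_force: [0.0, 0.0, -1.8]
opening: 0.785
gripper_force: 34.6
```

carry_out(
  series=[
    [[-0.99,0.1,0,0,0,3,0.7],[-0.8,0,0,0,0,7,0.7],[0,0,0,0,0,7,0.7],[0,0,0,0,0,7,0.7],[0,0,0,0,0,7,0.7],[0,0,0,0,0,7,0.7],[0,0,0,0,0,7,0.7],[0,0,0,0,0,7,0.7]],
  ],
)

```text
clock: 5.15
eef_pos: [0.454, -0.3041, 0.1317]
eef_rot: [0.001, 0.966, 0.26, 0.0]
ft_force: [-0.4, 0.3, -1.8]
opening: 0.783
gripper_force: 34.6
```

carry_out(
  series=[
    [[0,0,0,0,0,7,0.7],[0,0,0,0,0,7,0.7],[0,0,0,0,0,7,0.7],[0,0,0,0,0,7,0.7],[0,0,0,0,0,2,0.7],[0,0,0,0,0,0,0.7]],
  ],
)

```text
clock: 5.65
eef_pos: [0.454, -0.304, 0.1317]
eef_rot: [0.0, 1.0, 0.004, 0.001]
ft_force: [0.2, 0.4, -1.4]
opening: 0.78
gripper_force: 34.6
```

```bash
python3 - <<'E'
from h import *
from cell import grab_frame
f=grab_frame("wrist"); go(.4502,-.3027,.0225,90)
np.savez("pics/w2.npz",**f)
W=world(f);Z=np.nan_to_num(W[...,2],nan=-9);X,Y=W[...,0],W[...,1]
print("held",rect(W,(Z>.09)&(Z<.18)&(np.hypot(X-.45,Y+.3)<.14)))
print("pile",rect(W,(Z>.012)&(Z<.03)&(np.hypot(X-.45,Y+.3)<.14)))
f=grab_frame("top"); W=world(f);Z=np.nan_to_num(W[...,2],nan=-9);X,Y=W[...,0],W[...,1]
cv2.imwrite("pics/t2.png",cv2.resize(f["pixels"][170:330,240:510,::-1],None,fx=2.9,fy=2.9))
cv2.imwrite("pics/w2.png",np.load("pics/w2.npz")["pixels"][:,:,::-1])
E
```

```text
turn [ 0.05 -0.06  0.59]
now [ 454.1 -304.   131.5] q6 [-0.72  0.32  1.74  0.    1.08  0.84] shift world mm [  -3.9    1.3 -109. ] tool units [-0.132 -0.048  3.633] open 0.782 t 5.7
held (array([ 478. , -303.8]), 0.67, array([141.9,  94.4]), np.float64(136.4), np.int32(77362))Traceback (most recent call last):
  File "<stdin>", line 7, in <module>
  File "h.py", line 14, in rect
    k=1+np.argmax(s[1:,4]); P=W[l==k]; P=P[np.isfinite(P[:,0])]; P=P[np.abs(P[:,2]-np.median(P[:,2]))<.03]
        ~~~~~~~~~^^^^^^^^^
    return _wrapfunc(a, 'argmax', axis=axis, out=out, **kwds)
    return bound(*args, **kwds)
ValueError: attempt to get argmax of an empty sequence
```

```bash
python3 - <<'E'
from h import *
f=dict(np.load("pics/w2.npz"))
cv2.imwrite("pics/w2.png",f["pixels"][:,:,::-1])
W=world(f);Z=np.nan_to_num(W[...,2],nan=-9);X,Y=W[...,0],W[...,1]
m=(Z>.12)&(Z<.15)&(np.abs(Y+.304)<.05)&(X>.46)&(X<.6)
P=W[m];print(len(P),np.percentile(P[:,0],[1,50,99,99.9]),[P[np.abs(P[:,0]-x)<.003][:,2].mean().round(4) for x in (.48,.5,.52,.54)])
for x in (.5,.53):
    q=P[np.abs(P[:,0]-x)<.003];print(np.percentile(q[:,1],[0.5,99.5]))
E
```

```text
51076 [0.46081263 0.50938759 0.54771053 0.54845939] [np.float64(0.1363), np.float64(0.1363), np.float64(0.1364), np.float64(0.1364)]
[-0.33751181 -0.27089269]
[-0.33751342 -0.27104248]
```

View pics/w2.png

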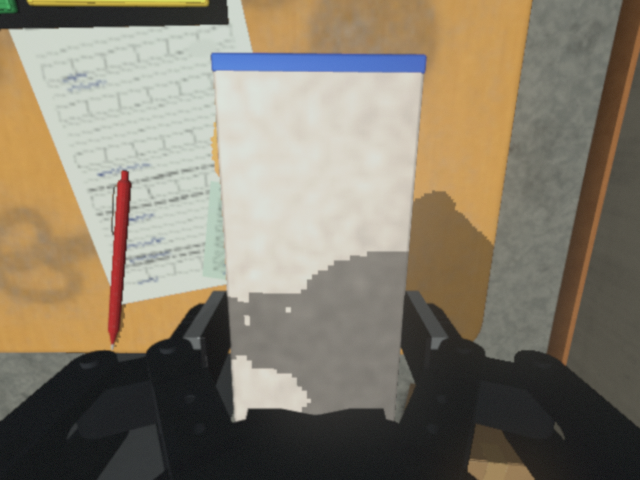

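The held board is level, its far edge at (318,60) (x 548.5 mm). It needs about 3 mm back and 1.6 mm left before lowering.

carry_out(
  series=[
    [[-0.11,-0.05,0.5,0,0,0.5,0.7],[0,0,0.9,0,0,0,0.7],[0,0,0.9,0,0,0,0.7],[0,0,0.7,0,0,0,0.7],[0,0,0.4,0,0,0,0.7],[0,0,0.17,0,0,0,0.7],[0,0,0,0,0,0,0.7],[0,0,0,0,0,0,0.7]],
  ],
)

```text
clock: 6.37
eef_pos: [0.4513, -0.303, 0.0241]
eef_rot: [0.001, 1.0, 0.0, 0.001]
ft_force: [-0.4, -0.2, -1.1]
opening: 0.788
gripper_force: 34.6
```

```bash
python3 - <<'E'
from h import *
from cell import grab_frame,state
f=grab_frame("wrist"); go(.4502,-.3027,.0225,90);print(state()["ft_force"])
W=world(f);Z=np.nan_to_num(W[...,2],nan=-9);X,Y=W[...,0],W[...,1]
P=W[(Z>.02)&(Z<.036)&(np.abs(Y+.304)<.05)&(X>.46)&(X<.6)]
print(np.percentile(P[:,0],[99,99.9]),np.median(P[:,2]))
for x in (.49,.53):
    q=P[np.abs(P[:,0]-x)<.003];print(np.percentile(q[:,1],[0.5,99.5]))
E
```

```text
turn [ 0.1  -0.12  0.04]
now [ 451.5 -303.2   24.4] q6 [-0.72  0.44  1.87  0.    0.83  0.85] shift world mm [-1.3  0.5 -1.9] tool units [-0.044 -0.017  0.062] open 0.784 t 6.42
[ 0.09124005 -0.23755397 -1.86562445]
[0.54494201 0.54574711] 0.028807937713727964
[-0.33687793 -0.27013853]
[-0.33712296 -0.27056193]
```

carry_out(
  series=[
    [[-0.02,0,0.07,0,0,0,0.7],[0,0,0.05,0,0,0,0.7],[0,0,0,0,0,0,0.7]],
  ],
)

```text
clock: 6.67
eef_pos: [0.4512, -0.3034, 0.0222]
eef_rot: [0.001, 1.0, 0.0, 0.002]
ft_force: [-1.1, -0.1, 11.8]
opening: 0.782
gripper_force: 41.5
```

carry_out(
  series=[
    [[0,0,0.03,0,0,0,0.7],[0,0,0,0,0,0,0.7]],
  ],
)

```text
clock: 6.83
eef_pos: [0.4512, -0.3034, 0.0221]
eef_rot: [0.001, 1.0, 0.0, 0.002]
ft_force: [-2.3, 1.7, 16.8]
opening: 0.783
gripper_force: 44.8
```

carry_out(
  series=[
    [[0,0,-0.05,0,0,0,1],[0,0,0,0,0,0,1],[0,0,0,0,0,0,1],[0,0,-0.4,0,0,0,1],[0,0,-1,0,0,0,1],[0,0,-1,0,0,0,1],[0,0,-1,0,0,0,1],[0,0,-1,0,0,0,1]],
  ],
)

```text
clock: 7.5
eef_pos: [0.4498, -0.3022, 0.1533]
eef_rot: [-0.0, 1.0, 0.0, -0.0]
ft_force: [0.3, -0.1, -0.2]
opening: 1.0
gripper_force: 0.0
```

```bash
cat > tr.py <<'E'
from h import *
from cell import grab_frame
def trainers(name):
    f=grab_frame(name); W=world(f);Z=np.nan_to_num(W[...,2],nan=-9);X,Y=W[...,0],W[...,1]
    H,S,V=hue(f); out=[]
    near=(X>.36)&(X<.56)&(Y>-.06)&(Y<.22)
    m=near&(Z>.032)&(Z<.044)&(H>95)&(H<130)&(S>80)
    n,l,s,_=cv2.connectedComponentsWithStats(m.astype(np.uint8))
    for k in range(1,n):
        if s[k,4]<60: continue
        P=W[l==k]; (c,sz,a)=cv2.minAreaRect((P[:,:2]*1000).astype(np.float32))
        print(name,"boot",np.round(c,1),round(a,1),np.round(sz,1),"z",(np.median(P[:,2])*1000).round(1),s[k,4])
    return f,W
E
python3 - <<'E'
from tr import *
f,W=trainers("top")
cv2.imwrite("pics/t3.png",cv2.resize(f["pixels"][180:330,220:500,::-1],None,fx=2.8,fy=2.8))
Z=np.nan_to_num(W[...,2],nan=-9);X,Y=W[...,0],W[...,1]
print("pile",rect(W,(Z>.015)&(Z<.04)&(X>.3)&(X<.6)&(Y<-.25)&(Y>-.37)))
f=grab_frame("side");W=world(f);Z=np.nan_to_num(W[...,2],nan=-9);X,Y=W[...,0],W[...,1]
print("pile",rect(W,(Z>.019)&(Z<.04)&(X>.3)&(X<.6)&(Y<-.2)&(Y>-.4)))
go(.46,.03,.25,-8)
E
```

```text
top boot [454.6 155.8] 87.6 [40.7 41.1] z 37.5 216
top boot [449.5  94.6] 79.9 [53.1 42. ] z 36.5 247
top boot [435.6  23.6] 79.6 [51.5 42.3] z 36.8 255
pile (array([ 450.5, -304.5]), 0.17, array([189.8,  73.4]), np.float64(24.2), np.int32(1816))
pile (array([ 450.6, -304.9]), -0.69, array([192.4,  71.5]), np.float64(23.6), np.int32(2275))
turn [  0.67  -0.1  -81.97]
now [ 452.8 -304.8  157.2] q6 [-0.72  0.29  1.71  0.    1.13  0.85] shift world mm [  7.2 334.8  92.8] tool units [  0.273 -11.137  -3.169] open 0.997 t 7.6
```

View pics/t3.png

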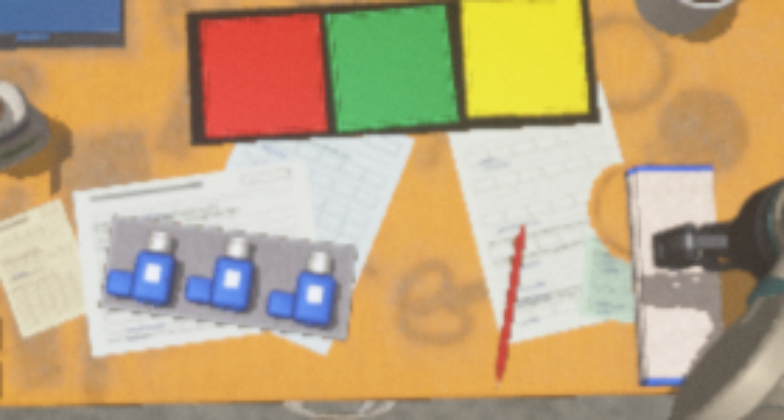

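The picture shows the board on the pile (675,275). The three trainers lie on the carrier at (150,275), (230,280) and (312,292), canisters away from the robot and mouthpieces to the left. Moving above them.

carry_out(
  series=[
    [[0.0,-0.95,-0.26,0,0,0,1],[0.0,-0.95,-0.26,0,0,0,1],[0.0,-0.95,-0.26,0,0,0,1],[0.0,-0.95,-0.26,0,0,0,1],[0.0,-0.95,-0.26,0,0,0,1],[0.0,-0.95,-0.26,0,0,0,1],[0.0,-0.95,-0.26,0,0,0,1],[0.0,-0.95,-0.26,0,0,0,1]],
  ],
)

```text
clock: 8.27
eef_pos: [0.4493, -0.073, 0.2141]
eef_rot: [-0.0, 1.0, 0.0, -0.001]
ft_force: [0.6, 0.6, -0.3]
opening: 0.999
gripper_force: 0.0
```

carry_out(
  series=[
    [[0.0,-0.95,0,0,0,0,1],[0.0,-0.95,0,0,0,0,1],[0.0,-0.95,0,0,0,0,1],[0.1,-0.95,0,0,0,0,1],[0.1,-0.8,0,0,0,-7,1],[0,0,0,0,0,-7,1],[0,0,0,0,0,-7,1],[0,0,0,0,0,-7,1]],
  ],
)

```text
clock: 8.93
eef_pos: [0.4554, 0.0642, 0.2137]
eef_rot: [-0.0, 0.969, 0.246, -0.001]
ft_force: [-0.7, -0.7, 0.7]
opening: 1.0
gripper_force: 0.0
```

carry_out(
  series=[
    [[0,0,0,0,0,-7,1],[0,0,0,0,0,-7,1],[0,0,0,0,0,-7,1],[0,0,0,0,0,-7,1],[0,0,0,0,0,-7,1],[0,0,0,0,0,-7,1],[0,0,0,0,0,-7,1],[0,0,0,0,0,-5,1]],
  ],
)

```text
clock: 9.6
eef_pos: [0.4554, 0.0635, 0.2137]
eef_rot: [-0.001, 0.753, 0.658, -0.001]
ft_force: [-0.2, 0.4, 0.8]
opening: 1.005
gripper_force: 0.0
```

```bash
python3 - <<'E'
from tr import *
f,W=trainers("wrist"); go(.46,.06,.1,-8)
cv2.imwrite("pics/w3.png",f["pixels"][:,:,::-1]);np.savez("pics/w3.npz",**f)
E
```

```text
wrist boot [456.8 163.6] 80.0 [54.4 43.2] z 37.1 2706
wrist boot [450.1  96.5] 81.8 [54.7 42.8] z 37.2 2203
wrist boot [436.2  26.8] 79.9 [53.6 42.6] z 37.3 1849
turn [-0.09  0.01  0.43]
now [455.4  63.5 213.7] q6 [-0.01  0.12  1.78  0.    1.24  0.12] shift world mm [   4.6   -3.5 -113.7] tool units [-0.096  0.172  3.79 ] open 1.003 t 9.65
```

View pics/w3.png

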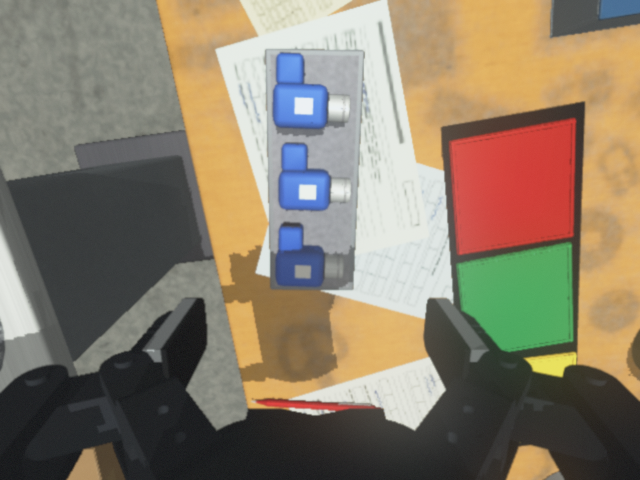

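The three trainers show with boots at (300,105), (304,190), (300,267) and canisters to the right. Now the boot tops alone, for each pose.

```bash
cat > pose.py <<'E'
from h import *
def poses(f,z0=.0355,z1=.044,box=(.36,.56,-.06,.22)):
    W=world(f);Z=np.nan_to_num(W[...,2],nan=-9);X,Y=W[...,0],W[...,1]
    m=(X>box[0])&(X<box[1])&(Y>box[2])&(Y<box[3])&(Z>z0)&(Z<z1)
    H,S,V=hue(f)
    m=cv2.morphologyEx(m.astype(np.uint8),cv2.MORPH_OPEN,np.ones((3,3)))
    n,l,s,_=cv2.connectedComponentsWithStats(m); r=[]
    for k in range(1,n):
        if s[k,4]<150: continue
        P=W[l==k];(c,sz,a)=cv2.minAreaRect((P[:,:2]*1000).astype(np.float32))
        if sz[0]<sz[1]: a+=90; sz=sz[::-1]
        a=(a+90)%180-90
        o=np.array(c)+9*np.array([np.cos(np.radians(a)),np.sin(np.radians(a))])
        print("boot c",np.round(c,1),"yaw",round(a,1),"sz",np.round(sz,1),"z",(np.nanmedian(P[:,2])*1000).round(1),"origin",o.round(1))
        r.append((o,a))
    return r
E
python3 - <<'E'
from pose import *
f=dict(np.load("pics/w3.npz")); poses(f)
W=world(f);H,S,V=hue(f);Z=np.nan_to_num(W[...,2],nan=-9);X,Y=W[...,0],W[...,1]
for n,m in mats(f).items():
    m[:,:435]=0; m[400:]=0
    print(n,rect(W,m))
# canisters: non-blue, z 15..35
m=(X>.44)&(X<.52)&(Y>0)&(Y<.2)&(Z>.018)&(Z<.034)&(S<80)
n,l,s,_=cv2.connectedComponentsWithStats(m.astype(np.uint8))
for k in range(1,n):
    if s[k,4]>80: P=W[l==k]; print("can",P.mean(0).round(4),np.percentile(P[:,0],[1,99]).round(4),s[k,4])
E
```

```text
boot c [455.2 153.4] yaw -9.9 sz [41.2 30.8] z 38.1 origin [464.1 151.9]
boot c [448.9  86.1] yaw -9.5 sz [40.9 31.1] z 38.1 origin [457.8  84.6]
boot c [434.5  15.9] yaw -10.1 sz [40.7 31.5] z 38.1 origin [443.4  14.3]
red (array([640.2,  54.8]), 2.41, array([114.1, 113.2]), np.float64(6.4), np.int32(14514))
yellow (array([ 681., -139.]), 0.33, array([56.4, 27.2]), np.float64(6.4), np.int32(893))
green (array([643.5, -60.7]), -85.6, array([107.8, 107. ]), np.float64(6.5), np.int32(8836))
can [0.4854 0.1478 0.0306] [0.4755 0.4945] 593
can [0.4792 0.0823 0.0307] [0.4692 0.4885] 504
can [0.4651 0.0134 0.0303] [0.4555 0.4745] 445
```

```bash
python3 - <<'E'
from h import *
for fn,tcp,q in (("w3",[.4554,.0635,.2137],[-.001,.753,.658,-.001]),("w2",[.4541,-.304,.1315],[0,1,.004,.001])):
    f=dict(np.load(f"pics/{fn}.npz"));W=world(f)
    R=Ro.from_quat(q,scalar_first=True).as_matrix()
    T=(W-np.array(tcp))@R*1000
    V=hue(f)[2]
    sel=(V<110)&(np.abs(T[...,0])<14)&(np.abs(T[...,1])<60)&(T[...,2]<40)&(T[...,2]>-60)
    for sgn in (1,-1):
        P=T[sel&(T[...,1]*sgn>25)]
        if len(P): print(fn,sgn,len(P),"z max",np.percentile(P[:,2],[90,99,99.9]).round(1),"|y| range near tip",np.percentile(np.abs(P[P[:,2]>np.percentile(P[:,2],95)][:,1]),[1,50,99]).round(1),"x",np.percentile(P[:,0],[1,99]).round(1))
E
```

```text
w3 1 8072 z max [-17.3  -5.9  -3.8] |y| range near tip [42.6 43.  54.6] x [-9.1 13.4]
w3 -1 8842 z max [-15.3  -5.2  -2.9] |y| range near tip [41.8 42.3 53.3] x [-10.1  13.4]
w2 1 11444 z max [-17.7  -4.8  -1. ] |y| range near tip [33.3 34.6 46.6] x [-10.7  13.7]
w2 -1 11451 z max [-18.1  -5.2  -2.2] |y| range near tip [32.9 33.6 46.5] x [-10.9  13.7]
```

carry_out(
  series=[
    [[0.71,-0.01,0.3,0,0,1.4,1],[0,0,1,0,0,0,1],[0,0,1,0,0,0,1],[0,0,1,0,0,0,1],[0,0,1,0,0,0,1],[0,0,1,0,0,0,1],[0,0,0.8,0,0,0,1],[0,0,0.4,0,0,0,1]],
  ],
  grip_force=20,
)

```text
clock: 10.32
eef_pos: [0.456, 0.0846, 0.0164]
eef_rot: [-0.002, 0.763, 0.646, -0.002]
ft_force: [-0.5, -0.1, -0.6]
opening: 1.002
gripper_force: 0.0
```

carry_out(
  series=[
    [[0,0,0.17,0,0,0,1],[0,0,0,0,0,0,1]],
  ],
)

```text
clock: 10.48
eef_pos: [0.4574, 0.0846, 0.0131]
eef_rot: [-0.001, 0.763, 0.646, -0.001]
ft_force: [-0.2, 0.0, -0.5]
opening: 1.0
gripper_force: 0.0
```

carry_out(
  series=[
    [[0,0,0,0,0,0,0.4],[0,0,0,0,0,0,0.4],[0,0,0,0,0,0,0.4],[0,0,0,0,0,0,0.4],[0,0,0,0,0,0,0.4],[0,0,0,0,0,0,0.4],[0,0,0,0,0,0,0.4],[0,0,0,0,0,0,0.4]],
  ],
)

```text
clock: 11.15
eef_pos: [0.4557, 0.0852, 0.0163]
eef_rot: [-0.002, 0.763, 0.647, -0.001]
ft_force: [-7.2, 1.5, 13.7]
opening: 0.618
gripper_force: 18.3
```

Tips bear on the carrier (13.7 N upward), so this reading isn't clean. Raising by 6 mm and squeezing again.

carry_out(
  series=[
    [[0,0,0,0,0,0,1],[0,0,0,0,0,0,1],[0,0,-0.2,0,0,0,1],[0,0,0,0,0,0,0.4],[0,0,0,0,0,0,0.4],[0,0,0,0,0,0,0.4],[0,0,0,0,0,0,0.4],[0,0,0,0,0,0,0.4]],
  ],
)

```text
clock: 11.82
eef_pos: [0.4555, 0.0851, 0.0214]
eef_rot: [-0.002, 0.763, 0.647, -0.002]
ft_force: [-8.4, 2.6, 18.2]
opening: 0.621
gripper_force: 17.7
```

carry_out(
  series=[
    [[0,0,0,0,0,0,0.4],[0,0,0,0,0,0,0.4],[0,0,0,0,0,0,0.4],[0,0,0,0,0,0,0.4]],
  ],
)

```text
clock: 12.15
eef_pos: [0.4555, 0.0851, 0.0214]
eef_rot: [-0.002, 0.763, 0.647, -0.002]
ft_force: [-6.7, 1.7, 17.4]
opening: 0.627
gripper_force: 17.7
```

Same force at a higher place, so it's the forward swing of the pads pressing the trainer down. Lifting it clear for a clean reading.

carry_out(
  series=[
    [[0,0,-0.2,0,0,0,0.4],[0,0,-0.2,0,0,0,0.4],[0,0,0,0,0,0,0.4],[0,0,0,0,0,0,0.4],[0,0,0,0,0,0,0.4],[0,0,0,0,0,0,0.4]],
  ],
)

```text
clock: 12.65
eef_pos: [0.4585, 0.0846, 0.0323]
eef_rot: [-0.0, 0.763, 0.647, -0.0]
ft_force: [0.4, -0.5, -0.4]
opening: 0.564
gripper_force: 21.3
```

```bash
python3 - <<'E'
from pose import *
from cell import grab_frame,state
f=grab_frame("wrist");s=state();print(s["opening"],s["gripper_force"],s["ft_force"],s["eef_pos"])
poses(f,.034,.07)
cv2.imwrite("pics/w4.png",f["pixels"][:,:,::-1])
E
```

```text
0.5609385952709239 21.344655454158783 [ 0.47114489 -0.18328085 -0.94235019] [0.45842809 0.08461212 0.0322758 ]
boot c [455.9 153.3] yaw -9.9 sz [43.8 32.5] z 38.1 origin [464.8 151.8]
boot c [457.1  90.2] yaw -43.1 sz [66.  55.5] z 47.4 origin [463.7  84.1]
```

View pics/w4.png

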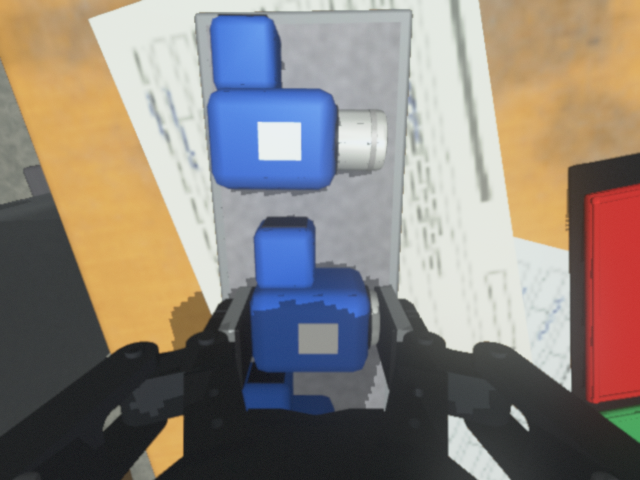

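The lifted trainer is level, canister pressed almost flush at (375,318). The opening is 0.561, or 47.7 mm, so it gives about 14 mm: the softest. I'll set it back and squeeze the other two the same way before placing any.

carry_out(
  series=[
    [[0,0,0.15,0,0,0,0.4],[0,0,0.14,0,0,0,0.4],[0,0,0,0,0,0,0.4],[0,0,0,0,0,0,1],[0,0,0,0,0,0,1],[0,0,0,0,0,0,1],[0,0,-0.7,0,0,0,1],[0,0,-0.7,0,0,0,1]],
  ],
)

```text
clock: 13.37
eef_pos: [0.4575, 0.0846, 0.0656]
eef_rot: [-0.001, 0.763, 0.647, -0.001]
ft_force: [0.7, -0.2, -0.2]
opening: 1.0
gripper_force: 0.0
```

carry_out(
  series=[
    [[0.7,0,0,0,0,0,1],[0.9,0,0,0,0,0,1],[0.61,0,0,0,0,0,1],[0,0,0,0,0,0,1]],
  ],
)

```text
clock: 13.7
eef_pos: [0.4707, 0.1528, 0.0666]
eef_rot: [0.0, 0.762, 0.648, 0.002]
ft_force: [0.3, -0.7, -0.1]
opening: 1.0
gripper_force: 0.0
```

```bash
python3 - <<'E'
from pose import *
from cell import grab_frame,state
f=grab_frame("wrist"); poses(f); f=grab_frame("top"); poses(f)
go(.4645,.1520,.0195,-9)
E
```

```text
boot c [455.2 154.1] yaw -9.1 sz [41.3 31.5] z 38.2 origin [464.1 152.7]
boot c [449.7  92.1] yaw -10.8 sz [40.9 20. ] z 38.2 origin [458.6  90.4]
turn [ 0.01  0.02 -0.28]
now [469.3 150.4  66. ] q6 [ 0.17  0.32  1.93 -0.    0.88  0.33] shift world mm [ -4.8   1.6 -46.5] tool units [ 0.028 -0.167  1.551] open 1.006 t 13.8
```

carry_out(
  series=[
    [[0.03,-0.17,0.5,0,0,0,1],[0,0,0.7,0,0,0,1],[0,0,0.35,0,0,0,1],[0,0,0,0,0,0,0.4],[0,0,0,0,0,0,0.4],[0,0,0,0,0,0,0.4],[0,0,0,0,0,0,0.4],[0,0,0,0,0,0,0.4]],
  ],
)

```text
clock: 14.47
eef_pos: [0.4644, 0.1515, 0.0205]
eef_rot: [0.0, 0.763, 0.647, 0.0]
ft_force: [-1.9, -0.3, 4.5]
opening: 0.66
gripper_force: 21.6
```

carry_out(
  series=[
    [[0,0,0,0,0,0,0.4],[0,0,-0.2,0,0,0,0.4],[0,0,-0.2,0,0,0,0.4],[0,0,0,0,0,0,0.4],[0,0,0,0,0,0,0.4],[0,0,0,0,0,0,0.4],[0,0,0,0,0,0,0.4]],
  ],
)

```text
clock: 15.05
eef_pos: [0.4645, 0.1518, 0.0313]
eef_rot: [-0.0, 0.763, 0.647, -0.0]
ft_force: [0.2, -0.5, -1.5]
opening: 0.654
gripper_force: 21.9
```

```bash
python3 - <<'E'
from pose import *
from cell import grab_frame,state
f=grab_frame("wrist");s=state();print(s["opening"],s["opening"]*85,s["gripper_force"],s["ft_force"],s["eef_pos"])
poses(f,.034,.07)
E
```

```text
0.6517066537644949 55.395065569982066 21.875502169132233 [-0.58908668  0.40278555  0.52105481] [0.46433664 0.15178885 0.03119911]
boot c [463.2 157.2] yaw -41.1 sz [73.6 55.4] z 48.0 origin [470.  151.3]
```

carry_out(
  series=[
    [[0,0,0.15,0,0,0,0.4],[0,0,0.16,0,0,0,0.4],[0,0,0,0,0,0,0.4],[0,0,0,0,0,0,1],[0,0,0,0,0,0,1],[0,0,0,0,0,0,1],[0,0,-0.7,0,0,0,1],[0,0,-0.9,0,0,0,1]],
  ],
)

```text
clock: 15.77
eef_pos: [0.4627, 0.1515, 0.069]
eef_rot: [-0.001, 0.763, 0.647, -0.002]
ft_force: [0.5, -0.3, 0.5]
opening: 0.998
gripper_force: 0.0
```

carry_out(
  series=[
    [[-0.74,0,0,0,0,0,1],[-1,0,0,0,0,0,1],[-1,0,0,0,0,0,1],[-1,0,0,0,0,0,1],[-0.9,0.03,0,0,0,0,1],[0,0,0,0,0,0,1]],
  ],
)

```text
clock: 16.27
eef_pos: [0.4423, 0.0108, 0.0704]
eef_rot: [0.001, 0.764, 0.646, -0.0]
ft_force: [-1.0, 1.0, 0.4]
opening: 0.999
gripper_force: 0.0
```

```bash
python3 - <<'E'
from pose import *
from cell import grab_frame,state
f=grab_frame("wrist"); poses(f)
go(.4434,.0143,.0200,-9)
E
```

```text
boot c [448.6  85.8] yaw -8.6 sz [41.4 31. ] z 38.1 origin [457.5  84.4]
boot c [434.4  15.8] yaw -10.3 sz [41.3 31.1] z 38.1 origin [443.3  14.2]
turn [ 0.05  0.01 -0.6 ]
now [442.7  12.5  70.4] q6 [-0.13  0.26  2.03 -0.    0.85  0.04] shift world mm [  0.7   1.8 -50.4] tool units [0.062 0.012 1.681] open 0.997 t 16.32
```

carry_out(
  series=[
    [[0.06,0.01,0.6,0,0,0,1],[0,0,0.7,0,0,0,1],[0,0,0.38,0,0,0,1],[0,0,0,0,0,0,0.4],[0,0,0,0,0,0,0.4],[0,0,0,0,0,0,0.4],[0,0,0,0,0,0,0.4],[0,0,0,0,0,0,0.4]],
  ],
)

```text
clock: 16.98
eef_pos: [0.4442, 0.0163, 0.0205]
eef_rot: [0.001, 0.762, 0.647, 0.001]
ft_force: [0.2, 0.0, -1.6]
opening: 0.697
gripper_force: 21.9
```

carry_out(
  series=[
    [[0,0,0,0,0,0,0.4],[0,0,-0.2,0,0,0,0.4],[0,0,-0.2,0,0,0,0.4],[0,0,0,0,0,0,0.4],[0,0,0,0,0,0,0.4],[0,0,0,0,0,0,0.4],[0,0,0,0,0,0,0.4]],
  ],
)

```text
clock: 17.57
eef_pos: [0.4431, 0.016, 0.0317]
eef_rot: [-0.0, 0.763, 0.647, -0.0]
ft_force: [-0.7, 0.5, -0.3]
opening: 0.696
gripper_force: 22.0
```

```bash
python3 - <<'E'
from pose import *
from cell import grab_frame,state
f=grab_frame("wrist");s=state();print(s["opening"],s["opening"]*85,s["gripper_force"],s["ft_force"],s["eef_pos"])
poses(f,.034,.07)
go(.644,-.061,.07,-9)
E
```

```text
0.6938878077254713 58.98046365666506 22.024948596954346 [-1.01614771  0.96529631 -1.19349985] [0.44311045 0.01604862 0.03159088]
boot c [449.4  85.7] yaw -9.4 sz [43.7 32.2] z 38.1 origin [458.2  84.3]
boot c [441.3  18. ] yaw -35.8 sz [78.  57.2] z 48.5 origin [448.6  12.7]
turn [-0.02 -0.   -0.38]
now [443.1  16.   31.6] q6 [-0.12  0.32  2.08  0.    0.75  0.04] shift world mm [200.9 -77.   38.4] tool units [-1.442  7.025 -1.282] open 0.694 t 17.62
```

Readings under the same squeeze: about 14 mm for the middle trainer (soft, red), 6.6 mm for the left one (yellow) and 3.0 mm for the right one (stiff, green). Carrying the right one to green.

carry_out(
  series=[
    [[0,0,-0.6,0,0,0,0.4],[-0.1,0.5,-0.6,0,0,0,0.4],[-0.22,0.9,0,0,0,0,0.4],[-0.22,0.9,0,0,0,0,0.4],[-0.22,0.9,0,0,0,0,0.4],[-0.22,0.9,0,0,0,0,0.4],[-0.22,0.9,0,0,0,0,0.4],[-0.22,0.9,0,0,0,0,0.4]],
  ],
)

```text
clock: 18.28
eef_pos: [0.6118, -0.0554, 0.0672]
eef_rot: [-0.0, 0.763, 0.647, -0.0]
ft_force: [-0.1, 0.2, -0.5]
opening: 0.692
gripper_force: 22.4
```

carry_out(
  series=[
    [[-0.22,0.8,0,0,0,0,0.4],[0,0.27,0,0,0,-5.7,0.4],[0,0,0,0,0,-5.7,0.4],[0,0,0,0,0,0,0.4]],
  ],
)

```text
clock: 18.62
eef_pos: [0.6418, -0.0669, 0.0667]
eef_rot: [-0.001, 0.694, 0.72, -0.0]
ft_force: [0.1, -0.6, -0.6]
opening: 0.692
gripper_force: 22.4
```

```bash
python3 - <<'E'
from pose import *
from cell import grab_frame,state
f=grab_frame("wrist");W=world(f);T=W-state()["eef_pos"]
Z=np.nan_to_num(W[...,2],nan=-9);H,S,V=hue(f)
go(.6425,-.064,.022,2)
m=(Z>.05)&(Z<.1)&(H>95)&(H<130)&(S>80)&(np.abs(W[...,0]-.64)<.05)
print("held top",np.nanpercentile(W[m][:,2],[50,90,97]))
mm=mats(f)
for n in mm: 
    if mm[n].sum()>500: print(n,rect(W,mm[n]&(Z<.02)&(W[...,0]>.55)))
E
```

```text
turn [-0.1  -0.03 -0.11]
now [641.1 -66.6  66.8] q6 [-0.21  0.51  1.59  0.    1.04 -0.24] shift world mm [  1.4   2.6 -44.8] tool units [0.084 0.051 1.493] open 0.696 t 18.67
held top [0.08297839 0.08510337 0.08552535]
red (array([639.8,  31.2]), 2.3, array([112.7,  60.9]), np.float64(6.5), np.int32(31143))
yellow (array([ 674.3, -147.5]), -3.97, array([49.7, 45.1]), np.float64(6.6), np.int32(3354))
green (array([642.4, -46.8]), 2.52, array([110.3,  80.7]), np.float64(6.5), np.int32(22189))
```

carry_out(
  series=[
    [[0.08,0.05,0.6,0,0,0,0.4],[0,0,0.6,0,0,0,0.4],[0,0,0.24,0,0,0,0.4],[0,0,0,0,0,0,0.4],[0,0,0,0,0,0,0.4]],
  ],
)

```text
clock: 19.08
eef_pos: [0.6425, -0.0639, 0.0243]
eef_rot: [-0.0, 0.695, 0.719, -0.0]
ft_force: [-0.7, -0.5, -1.5]
opening: 0.695
gripper_force: 22.5
```

carry_out(
  series=[
    [[0,0,0.04,0,0,0,0.4],[0,0,0,0,0,0,0.4]],
  ],
)

```text
clock: 19.25
eef_pos: [0.6436, -0.0642, 0.0242]
eef_rot: [0.001, 0.695, 0.719, 0.001]
ft_force: [0.3, -0.7, -1.2]
opening: 0.691
gripper_force: 22.5
```

carry_out(
  series=[
    [[0,0,0.04,0,0,0,0.4],[0,0,0,0,0,0,0.4]],
  ],
)

```text
clock: 19.42
eef_pos: [0.6433, -0.0642, 0.0226]
eef_rot: [0.0, 0.695, 0.719, 0.0]
ft_force: [0.1, 0.2, -1.5]
opening: 0.695
gripper_force: 22.5
```

carry_out(
  series=[
    [[0,0,0.04,0,0,0,0.4],[0,0,0,0,0,0,0.4]],
  ],
)

```text
clock: 19.58
eef_pos: [0.643, -0.0642, 0.021]
eef_rot: [0.0, 0.695, 0.719, 0.0]
ft_force: [-1.0, -0.0, -1.4]
opening: 0.69
gripper_force: 22.5
```

carry_out(
  series=[
    [[0,0,0.04,0,0,0,0.4],[0,0,0,0,0,0,0.4]],
  ],
)

```text
clock: 19.75
eef_pos: [0.6431, -0.0641, 0.0204]
eef_rot: [0.0, 0.695, 0.719, 0.0]
ft_force: [-1.4, -0.1, 4.0]
opening: 0.692
gripper_force: 23.1
```

carry_out(
  series=[
    [[0,0,0.04,0,0,0,0.4],[0,0,0,0,0,0,0.4]],
  ],
)

```text
clock: 19.92
eef_pos: [0.6431, -0.0642, 0.0203]
eef_rot: [0.0, 0.695, 0.719, 0.0]
ft_force: [-2.4, 0.1, 8.6]
opening: 0.697
gripper_force: 24.1
```

carry_out(
  series=[
    [[0,0,-0.08,0,0,0,1],[0,0,0,0,0,0,1],[0,0,0,0,0,0,1],[0,0,-0.6,0,0,0,1],[0,0,-0.9,0,0,0,1],[0.2,-0.2,-0.6,0,0,0,1],[0.7,-0.85,0,0,0,0,1],[0.75,-0.85,0,0,0,0,1]],
  ],
)

```text
clock: 20.58
eef_pos: [0.5859, -0.0173, 0.085]
eef_rot: [0.002, 0.695, 0.719, 0.001]
ft_force: [-0.4, 0.5, 0.0]
opening: 1.003
gripper_force: 0.0
```

carry_out(
  series=[
    [[0.75,-0.9,0,0,0,0,1],[0.75,-0.9,0,0,0,0,1],[0.75,-0.9,0,0,0,0,1],[0.75,-0.9,0,0,0,0,1],[0.55,-0.7,0,0,0,5.5,1],[0,0,0,0,0,5.5,1],[0,0,0,0,0,0,1]],
  ],
)

```text
clock: 21.17
eef_pos: [0.45, 0.0861, 0.0838]
eef_rot: [-0.0, 0.76, 0.65, -0.0]
ft_force: [0.6, -0.6, -0.5]
opening: 0.998
gripper_force: 0.0
```

```bash
python3 - <<'E'
from pose import *
from cell import grab_frame,state
f=grab_frame("wrist"); poses(f)
go(.4516,.0853,.020,-9)
f=grab_frame("top"); poses(f,.035,.044,(.56,.75,-.25,.12)); f=grab_frame("side"); poses(f,.034,.042,(.56,.75,-.25,.12))
E
```

```text
boot c [455.2 154. ] yaw -9.2 sz [41.1 31.3] z 38.1 origin [464.1 152.6]
boot c [448.7  86.2] yaw -9.5 sz [41.6 31.5] z 38.2 origin [457.6  84.7]
turn [ 0.06 -0.01  0.2 ]
now [451.6  85.6  84. ] q6 [ 0.04  0.26  1.98 -0.    0.9   0.19] shift world mm [ -0.   -0.3 -64. ] tool units [-1.000e-02 -1.000e-03  2.134e+00] open 0.997 t 21.22
```

carry_out(
  series=[
    [[0,0,0.7,0,0,0,1],[0,0,0.9,0,0,0,1],[0,0,0.53,0,0,0,1],[0,0,0,0,0,0,0.4],[0,0,0,0,0,0,0.4],[0,0,0,0,0,0,0.4],[0,0,0,0,0,0,0.4],[0,0,0,0,0,0,0.4]],
  ],
)

```text
clock: 21.98
eef_pos: [0.4492, 0.0853, 0.0214]
eef_rot: [-0.002, 0.76, 0.65, -0.002]
ft_force: [-6.7, 0.5, 10.3]
opening: 0.613
gripper_force: 19.1
```

carry_out(
  series=[
    [[0,0,0,0,0,0,0.4],[0,0,-0.2,0,0,0,0.4],[0,0,-0.6,0,0,0,0.4],[0,0.3,-0.7,0,0,0,0.4],[0,0.8,0,0,0,0,0.4],[-0.05,0.9,0,0,0,0,0.4],[-0.05,0.9,0,0,0,0,0.4],[-0.05,0.9,0,0,0,0,0.4]],
  ],
)

```text
clock: 22.65
eef_pos: [0.5661, 0.0625, 0.067]
eef_rot: [0.001, 0.76, 0.65, 0.002]
ft_force: [-0.2, 0.4, 0.1]
opening: 0.559
gripper_force: 21.3
```

carry_out(
  series=[
    [[0,0.9,0,0,0,0,0.4],[0,0.9,0,0,0,0,0.4],[0,0.55,0,0,0,-5.5,0.4],[0,0,0,0,0,-5.5,0.4],[0,0,0,0,0,0,0.4]],
  ],
)

```text
clock: 23.07
eef_pos: [0.6354, 0.0514, 0.0662]
eef_rot: [0.001, 0.694, 0.72, 0.001]
ft_force: [0.6, 0.2, -0.2]
opening: 0.556
gripper_force: 21.3
```

```bash
python3 - <<'E'
from pose import *
from cell import grab_frame,state
f=grab_frame("wrist");W=world(f)
Z=np.nan_to_num(W[...,2],nan=-9);H,S,V=hue(f)
go(.633,.052,.0208,2)
m=(Z>.04)&(Z<.1)&(H>95)&(H<130)&(S>80)&(np.abs(W[...,0]-.64)<.05)
print("held top",np.nanpercentile(W[m][:,2],[50,90,97]))
P=W[m&(Z>np.nanpercentile(W[m][:,2],50)-.002)]; print(np.percentile(P[:,0],[1,99]),np.percentile(P[:,1],[1,99]))
cv2.imwrite("pics/w5.png",f["pixels"][:,:,::-1])
E
```

```text
turn [ 0.09  0.   -0.1 ]
now [634.1  51.6  65.9] q6 [-0.03  0.5   1.61  0.    1.03 -0.06] shift world mm [ -1.1   0.4 -45.1] tool units [ 0.014 -0.038  1.504] open 0.561 t 23.12
held top [0.080684   0.08263331 0.0830611 ]
[0.61326825 0.65379034] [0.03715765 0.0683012 ]
```

View pics/w5.png

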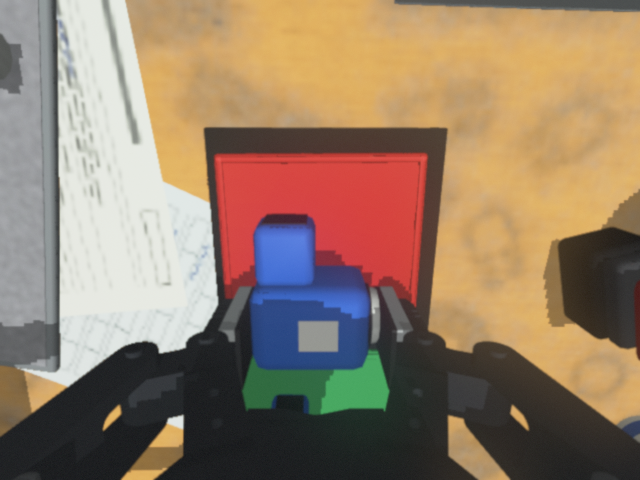

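The trainer is held level over the red mat, its boot at (310,325). Lowering.

carry_out(
  series=[
    [[0.01,-0.06,0.6,0,0,0,0.4],[0,0,0.5,0,0,0,0.4],[0,0,0.28,0,0,0,0.4],[0,0,0,0,0,0,0.4]],
  ],
)

```text
clock: 23.45
eef_pos: [0.6305, 0.0523, 0.023]
eef_rot: [-0.001, 0.695, 0.719, -0.0]
ft_force: [0.4, -0.0, -0.4]
opening: 0.562
gripper_force: 21.4
```

carry_out(
  series=[
    [[0,0,0.04,0,0,0,0.4],[0,0,0,0,0,0,0.4]],
  ],
)

```text
clock: 23.62
eef_pos: [0.6315, 0.0522, 0.023]
eef_rot: [0.0, 0.695, 0.719, 0.0]
ft_force: [-0.3, 0.2, -0.9]
opening: 0.556
gripper_force: 21.4
```

carry_out(
  series=[
    [[0,0,0.03,0,0,0,0.4],[0,0,0,0,0,0,0.4]],
  ],
)

```text
clock: 23.78
eef_pos: [0.6316, 0.0522, 0.022]
eef_rot: [0.0, 0.695, 0.719, 0.0]
ft_force: [-0.3, -0.6, 0.8]
opening: 0.559
gripper_force: 21.3
```

carry_out(
  series=[
    [[0,0,0.03,0,0,0,0.4],[0,0,0,0,0,0,0.4],[0,0,0,0,0,0,1],[0,0,0,0,0,0,1],[0,0,0,0,0,0,1],[0,0,-0.6,0,0,0,1],[0,0,-0.9,0,0,0,1],[0.1,-0.2,-0.6,0,0,0,1]],
  ],
)

```text
clock: 24.45
eef_pos: [0.6269, 0.0545, 0.0849]
eef_rot: [0.001, 0.695, 0.719, 0.001]
ft_force: [1.8, 0.6, -0.4]
opening: 1.0
gripper_force: 0.0
```

carry_out(
  series=[
    [[0.55,-0.85,0,0,0,0,1],[0.55,-0.9,0,0,0,0,1],[0.6,-0.9,0,0,0,0,1],[0.6,-0.9,0,0,0,0,1],[0.6,-0.9,0,0,0,0,1],[0.56,-0.91,0,0,0,5.5,1],[0,0,0,0,0,5.5,1],[0,0,0,0,0,0,1]],
  ],
)

```text
clock: 25.12
eef_pos: [0.4591, 0.1538, 0.0837]
eef_rot: [-0.0, 0.76, 0.65, -0.0]
ft_force: [0.1, -0.4, 1.0]
opening: 1.005
gripper_force: 0.0
```

```bash
python3 - <<'E'
from pose import *
from cell import grab_frame,state
f=grab_frame("wrist"); poses(f)
go(.4611,.1531,.020,-9)
f=grab_frame("top"); poses(f,.030,.050,(.56,.75,-.25,.12)); f=grab_frame("side"); poses(f,.034,.042,(.56,.75,-.25,.12))
E
```

```text
boot c [455.2 154.6] yaw -9.5 sz [41.3 31.6] z 38.1 origin [464.1 153.1]
turn [ 0.08 -0.02  0.2 ]
now [460.9 153.5  83.9] q6 [ 0.18  0.29  1.93 -0.    0.92  0.33] shift world mm [  0.2  -0.4 -63.9] tool units [-0.012  0.007  2.131] open 1.001 t 25.17
boot c [640.6 -60.6] yaw -2.6 sz [57.1 49.6] z 36.5 origin [649.6 -61. ]
boot c [629.6  59.9] yaw -0.4 sz [58.  51.8] z 36.2 origin [638.6  59.9]
```

carry_out(
  series=[
    [[0,0,0.7,0,0,0,1],[0,0,0.9,0,0,0,1],[0,0,0.53,0,0,0,1],[0,0,0,0,0,0,0.4],[0,0,0,0,0,0,0.4],[0,0,0,0,0,0,0.4],[0,0,0,0,0,0,0.4],[0,0,0,0,0,0,0.4]],
  ],
)

```text
clock: 25.93
eef_pos: [0.4624, 0.1531, 0.0209]
eef_rot: [0.001, 0.76, 0.65, 0.001]
ft_force: [0.3, -0.4, -0.9]
opening: 0.657
gripper_force: 21.5
```

carry_out(
  series=[
    [[0,0,0,0,0,0,0.4],[0,0,-0.2,0,0,0,0.4],[0,0,-0.6,0,0,0,0.4],[0,0,-0.9,0,0,0,0.4],[0,0,-0.9,0,0,0,0.4],[-0.39,0.3,-0.1,0,0,0,0.4],[-0.78,0.61,0,0,0,0,0.4],[-0.78,0.61,0,0,0,0,0.4]],
  ],
)

```text
clock: 26.6
eef_pos: [0.4974, 0.0881, 0.1024]
eef_rot: [0.001, 0.759, 0.651, 0.001]
ft_force: [0.3, -0.5, 0.1]
opening: 0.655
gripper_force: 21.6
```

carry_out(
  series=[
    [[-0.78,0.61,0,0,0,0,0.4],[-0.78,0.61,0,0,0,0,0.4],[-0.78,0.61,0,0,0,0,0.4],[-0.78,0.61,0,0,0,0,0.4],[-0.78,0.61,0,0,0,0,0.4],[-0.78,0.61,0,0,0,0,0.4],[-0.78,0.61,0,0,0,0,0.4],[-0.78,0.61,0,0,0,0,0.4]],
  ],
)

```text
clock: 27.27
eef_pos: [0.6128, -0.1211, 0.1013]
eef_rot: [0.0, 0.76, 0.65, 0.0]
ft_force: [0.5, 0.7, -0.9]
opening: 0.654
gripper_force: 21.6
```

carry_out(
  series=[
    [[-0.78,0.61,0,0,0,0,0.4],[-0.78,0.61,0,0,0,0,0.4],[-0.4,0.36,0,0,0,-5.5,0.4],[0,0,0,0,0,-5.5,0.4],[0,0,0,0,0,0,0.4]],
  ],
)

```text
clock: 27.68
eef_pos: [0.6502, -0.1865, 0.1008]
eef_rot: [0.0, 0.695, 0.719, 0.0]
ft_force: [0.4, -0.2, -0.6]
opening: 0.658
gripper_force: 21.7
```

```bash
python3 - <<'E'
from pose import *
from cell import grab_frame,state
f=grab_frame("wrist");W=world(f)
Z=np.nan_to_num(W[...,2],nan=-9);H,S,V=hue(f)
go(.650,-.185,.0208,2)
m=(Z>.08)&(Z<.15)&(H>95)&(H<130)&(S>80)&(np.abs(W[...,0]-.65)<.06)
print("held top",np.nanpercentile(W[m][:,2],[50,90,97]))
P=W[m&(Z>np.nanpercentile(W[m][:,2],50)-.002)]; print(np.percentile(P[:,0],[1,99]),np.percentile(P[:,1],[1,99]))
mm=mats(f)["yellow"]&(Z<.02)&(W[...,0]>.55);P=W[mm];print("yellow x",np.percentile(P[:,0],[.5,99.5]),"y",np.percentile(P[:,1],[.5,99.5]))
E
```

```text
turn [-0.02 -0.02 -0.13]
now [ 649.7 -185.5  100.8] q6 [-0.38  0.52  1.47  0.    1.15 -0.41] shift world mm [  0.3   0.5 -80. ] tool units [0.014 0.012 2.665] open 0.653 t 27.73
held top [0.11688445 0.11876969 0.11921469]
[0.62383589 0.66463649] [-0.20048469 -0.16998703]
yellow x [0.59756447 0.70702182] y [-0.20739263 -0.12627317]
```

carry_out(
  series=[
    [[0.03,0,0.6,0,0,0,0.4],[0,0,0.9,0,0,0,0.4],[0,0,0.7,0,0,0,0.4],[0,0,0.38,0,0,0,0.4],[0,0,0,0,0,0,0.4],[0,0,0,0,0,0,0.4]],
  ],
)

```text
clock: 28.23
eef_pos: [0.6497, -0.1836, 0.0235]
eef_rot: [-0.0, 0.695, 0.719, 0.0]
ft_force: [-0.2, -1.0, -1.1]
opening: 0.653
gripper_force: 21.8
```

carry_out(
  series=[
    [[0,0,0.04,0,0,0,0.4],[0,0,0,0,0,0,0.4]],
  ],
)

```text
clock: 28.4
eef_pos: [0.6503, -0.1842, 0.0231]
eef_rot: [0.001, 0.695, 0.719, 0.0]
ft_force: [-0.2, 0.2, -0.1]
opening: 0.656
gripper_force: 21.8
```

carry_out(
  series=[
    [[0,0,0.03,0,0,0,0.4],[0,0,0,0,0,0,0.4]],
  ],
)

```text
clock: 28.57
eef_pos: [0.65, -0.1842, 0.0217]
eef_rot: [0.0, 0.695, 0.719, 0.0]
ft_force: [0.3, 0.7, -1.6]
opening: 0.651
gripper_force: 21.8
```

carry_out(
  series=[
    [[0,0,0.03,0,0,0,0.4],[0,0,0,0,0,0,0.4]],
  ],
)

```text
clock: 28.73
eef_pos: [0.6497, -0.1842, 0.0204]
eef_rot: [0.0, 0.695, 0.719, 0.0]
ft_force: [-0.2, 0.3, -0.6]
opening: 0.654
gripper_force: 21.8
```

carry_out(
  series=[
    [[0,0,0.03,0,0,0,0.4],[0,0,0,0,0,0,0.4]],
  ],
)

```text
clock: 28.9
eef_pos: [0.6498, -0.1842, 0.0201]
eef_rot: [0.0, 0.695, 0.719, 0.0]
ft_force: [-0.9, 1.2, 4.0]
opening: 0.653
gripper_force: 22.4
```

Contact. Release, rise, and back off towards the robot for a look.

carry_out(
  series=[
    [[0,0,-0.03,0,0,0,1],[0,0,0,0,0,0,1],[0,0,0,0,0,0,1],[0,0,-0.6,0,0,0,1],[0,0,-0.9,0,0,0,1],[0,0,-1,0,0,0,1],[0,0,-1,0,0,0,1],[0,0,-1,0,0,0,1]],
  ],
)

```text
clock: 29.57
eef_pos: [0.6496, -0.1841, 0.1564]
eef_rot: [-0.0, 0.695, 0.719, -0.0]
ft_force: [0.4, 0.4, 0.3]
opening: 1.0
gripper_force: 0.0
```

carry_out(
  series=[
    [[0.3,-0.9,-0.9,0,0,0,1],[0.3,-0.9,-0.9,0,0,0,1],[0.3,-0.9,-0.6,0,0,0,1],[0.3,-0.9,0,0,0,0,1],[0.3,-0.9,0,0,0,0,1],[0.3,-0.9,0,0,0,0,1],[0,0,0,0,0,0,1]],
  ],
)

```text
clock: 30.15
eef_pos: [0.4801, -0.1336, 0.2273]
eef_rot: [-0.003, 0.694, 0.719, -0.001]
ft_force: [-0.3, 0.3, -1.8]
opening: 1.001
gripper_force: 0.0
```

```bash
python3 - <<'E'
from pose import *
from cell import grab_frame,state
print(state()["eef_pos"],state()["clock"])
for n in ("wrist","top","side"):
    f=grab_frame(n);print(n); poses(f,.0345,.046,(.56,.75,-.25,.12))
    if n=="top":
        W=world(f);Z=np.nan_to_num(W[...,2],nan=-9);X,Y=W[...,0],W[...,1]
        print("pile",rect(W,(Z>.019)&(Z<.04)&(X>.3)&(X<.6)&(Y<-.25)&(Y>-.37)))
        cv2.imwrite("pics/t6.png",cv2.resize(f["pixels"][140:340,180:510,::-1],None,fx=2.4,fy=2.4,interpolation=cv2.INTER_CUBIC))
E
```

```text
[ 0.48013545 -0.13357796  0.22727053] 30.15
wrist
boot c [633.3 -68.1] yaw 1.5 sz [42. 32.] z 38.0 origin [642.3 -67.8]
boot c [ 640.6 -184.1] yaw 0.7 sz [42.7 32.7] z 38.0 origin [ 649.6 -184. ]
top
boot c [621.5  50. ] yaw -0.7 sz [41.4 32. ] z 38.1 origin [630.5  49.9]
pile (array([ 444.1, -304.5]), 0.35, array([177. ,  73.4]), np.float64(24.4), np.int32(1616))
side
```

View pics/t6.png

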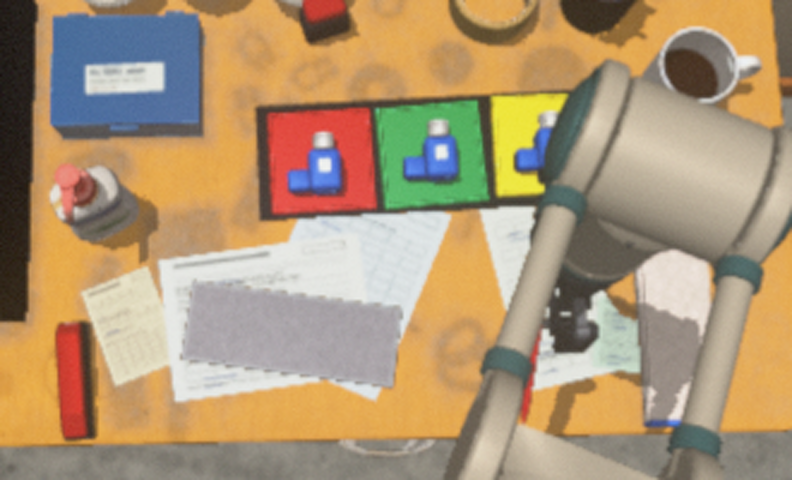

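The picture shows the red trainer at (318,165), about 9 mm towards the robot from its mat's centre. Green (437,152) and yellow are within a few mm, and nothing else has moved. I'll nudge the red one forward with the open gripper's near finger.

carry_out(
  series=[
    [[0.74,0.65,0,0,0,0,1],[0.74,0.65,0,0,0,0,1],[0.74,0.65,0,0,0,0,1],[0.74,0.65,0,0,0,0,1],[0.74,0.65,0,0,0,0,1],[0.74,0.65,0,0,0,0,1],[0.74,0.65,0,0,0,0,1],[0.74,0.65,0,0,0,0,1]],
  ],
)

```text
clock: 30.97
eef_pos: [0.6381, 0.0484, 0.2266]
eef_rot: [0.0, 0.694, 0.72, 0.0]
ft_force: [1.0, -0.6, -0.0]
opening: 0.998
gripper_force: 0.0
```

carry_out(
  series=[
    [[0,0,1,0,0,0,1],[0,0,1,0,0,0,1],[0,0,1,0,0,0,1],[0,0,1,0,0,0,1],[0,0,0,0,0,0,1]],
  ],
)

```text
clock: 31.38
eef_pos: [0.6326, 0.0474, 0.1002]
eef_rot: [-0.005, 0.694, 0.72, -0.004]
ft_force: [-1.4, 0.4, -0.6]
opening: 0.998
gripper_force: 0.0
```

```bash
python3 - <<'E'
from pose import *
from cell import grab_frame,state
f=grab_frame("wrist"); poses(f,.0345,.046,(.56,.75,-.25,.12)); go(.6305,.0515,.012,1)
W=world(f);Z=np.nan_to_num(W[...,2],nan=-9);print(rect(W,mats(f)["red"]&(Z<.02)))
E
```

```text
boot c [622.6  53.1] yaw 2.9 sz [41.9 31.7] z 38.1 origin [631.6  53.5]
boot c [633.8 -53.6] yaw 3.8 sz [37.9  6.1] z 36.8 origin [642.8 -53. ]
turn [-0.44 -0.03  1.03]
now [634.3  47.2 103.4] q6 [-0.04  0.47  1.56  0.    1.12 -0.07] shift world mm [ -3.8   4.3 -91.4] tool units [ 0.144 -0.099  3.046] open 1.001 t 31.43
(array([638.8,  55.2]), -87.49, array([112.3, 112.3]), np.float64(6.5), np.int32(21407))
```

carry_out(
  series=[
    [[0.18,-0.1,0.8,0,0,0,1],[0,0,1,0,0,0,1],[0,0,0.8,0,0,0,1],[0,0,0.4,0,0,0,1],[0,0.15,0,0,0,0,1],[0,0.1,0,0,0,0,1],[0,0.1,0,0,0,0,1],[0,0,0,0,0,0,1]],
  ],
)

```text
clock: 32.1
eef_pos: [0.6457, 0.0526, 0.0195]
eef_rot: [0.002, 0.695, 0.719, 0.002]
ft_force: [1.1, 0.2, 0.0]
opening: 0.999
gripper_force: 0.0
```

carry_out(
  series=[
    [[0,0.1,0,0,0,0,1],[0,0.1,0,0,0,0,1],[0,0.1,0,0,0,0,1],[0,0,0,0,0,0,1]],
  ],
)

```text
clock: 32.43
eef_pos: [0.6529, 0.0531, 0.0178]
eef_rot: [0.001, 0.695, 0.719, 0.001]
ft_force: [0.2, 0.0, 0.2]
opening: 1.0
gripper_force: 0.0
```

```bash
python3 - <<'E'
from pose import *
from cell import grab_frame,state
f=grab_frame("wrist"); poses(f,.0345,.046,(.56,.75,-.25,.12)); go(.6505,.0535,.012,1);print(state()["ft_force"])
E
```

```text
boot c [632.6  53.3] yaw 2.2 sz [42.2 32.6] z 38.2 origin [641.6  53.6]
boot c [608.9  53.2] yaw -51.6 sz [22.9 14.6] z 40.4 origin [614.5  46.1]
boot c [697.2  56.4] yaw 54.6 sz [22.8 14.4] z 40.6 origin [702.4  63.8]
turn [ 0.08 -0.    1.02]
now [652.6  53.1  17.6] q6 [-0.03  0.58  1.61  0.    0.95 -0.06] shift world mm [-2.1  0.4 -5.6] tool units [ 0.017 -0.071  0.187] open 1.001 t 32.48
[-0.42581122 -0.13326707  0.02677965]
```

Red trainer now sits within 3 mm of its mat's centre. Backing off and checking.

carry_out(
  series=[
    [[0,-0.2,0,0,0,0,1],[0,-0.1,-0.5,0,0,0,1],[0,0,-1,0,0,0,1],[0,0,-1,0,0,0,1],[0,0,-1,0,0,0,1],[0,-0.5,-1,0,0,0,1],[0,-0.9,-0.9,0,0,0,1],[0,-0.9,-0.5,0,0,0,1]],
  ],
)

```text
clock: 33.15
eef_pos: [0.5746, 0.0502, 0.1974]
eef_rot: [0.002, 0.695, 0.719, 0.002]
ft_force: [0.3, 0.0, 0.5]
opening: 1.0
gripper_force: 0.0
```

carry_out(
  series=[
    [[0,-1,0,0,0,0,1],[0,-1,0,0,0,0,1],[0,-1,0,0,0,0,1],[0,-1,0,0,0,0,1],[0,0,0,0,0,0,1],[0,0,0,0,0,0,1]],
  ],
)

```text
clock: 33.65
eef_pos: [0.4521, 0.0462, 0.1945]
eef_rot: [0.0, 0.695, 0.719, 0.0]
ft_force: [0.4, 0.6, 0.7]
opening: 1.002
gripper_force: 0.0
```

```bash
python3 - <<'E'
from pose import *
from cell import grab_frame,state
print(state()["eef_pos"],state()["clock"])
f=grab_frame("top");W=world(f);Z=np.nan_to_num(W[...,2],nan=-9);X,Y=W[...,0],W[...,1]
poses(f,.030,.046,(.56,.75,-.25,.12))
for n,m in mats(f).items():
    m[:150]=0; m[:,:285]=0; m[235:]=0
    if m.any(): print(n,rect(W,m))
print("pile",rect(W,(Z>.019)&(Z<.04)&(X>.3)&(X<.6)&(Y<-.25)&(Y>-.37)))
H,S,V=hue(f);b=np.zeros(Z.shape,bool);b[220:330,380:430]=1; print("pen",rect(W,b&((H<6)|(H>174))&(S>150)))
b=np.zeros(Z.shape,bool);b[265:328,198:225]=1;print("stapler",rect(W,b&(Z>.015)))
f=grab_frame("side");cv2.imwrite("pics/s7.png",f["pixels"][200:400,200:560,::-1].repeat(2,0).repeat(2,1))
E
```

```text
[0.45205683 0.04616506 0.19450221] 33.65
boot c [ 648.9 -176.5] yaw -4.2 sz [58.6 51.7] z 36.6 origin [ 657.8 -177.2]
boot c [638.9 -69.6] yaw -27.4 sz [57.7 42.1] z 37.3 origin [646.9 -73.7]
boot c [643.7  60.9] yaw 86.1 sz [52.1 51.2] z 36.8 origin [644.3  69.9]
red (array([659.,  56.]), 89.4, array([112.2,  73.1]), np.float64(6.2), np.int32(860))
yellow (array([ 652.3, -183.1]), -88.47, array([113.4, 113.1]), np.float64(6.5), np.int32(1411))
green (array([642.7, -61.7]), 4.35, array([108.6, 107.6]), np.float64(6.4), np.int32(978))
pile (array([ 450.7, -304.5]), 0.37, array([190.1,  73.1]), np.float64(24.5), np.int32(2228))
pen (array([ 427.7, -158.2]), -11.96, array([122.3,   5.7]), np.float64(8.6), np.int32(92))
stapler (array([412.2, 308.2]), 3.81, array([115.4,  28.6]), np.float64(32.9), np.int32(558))
```

View pics/s7.png

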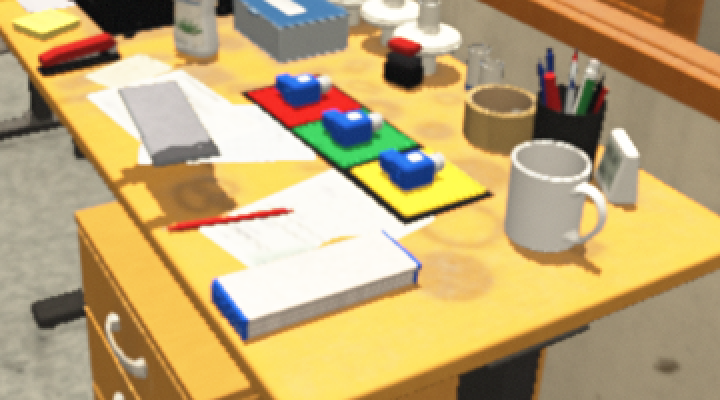

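The side view shows the trainers lying flat on red (305,88), green (348,125) and yellow (410,165). The board is square on the pile (315,280), and the pen and the other things are where they were.

```bash
python3 -c "
from cell import sign_off
print(sign_off())"
```

```text
the job is handed in; nothing more can be done
None
```

The job is handed in: the spacer board is square on the pile, and the trainers lie flat near the middle of the mats, the right way up – red gave most (about 14 mm), yellow gave about 6.6 mm and green least (about 3 mm), all under the same squeeze of about 21–22 N, and nothing else was moved.

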